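Torque the clamp screw on a frame rail

ROBOT

A 6-joint arm with a two-finger parallel gripper is mounted at the origin on the work surface. World frame = base frame: x ahead of the robot, y to its left, z up, the work surface at z = 0. Lengths are in m, angles in rad, forces in N, time in s.
With the tool pointing down it reaches from about 0.4 to 0.825 m from the base axis. Payload 7 kg.
Tool frame: the origin (TCP) lies between the finger pads; the fingertips stand 22 mm ahead of it and the grasp point (between the pads) lies 3 mm ahead of it; z points along the fingers, y is the direction in which the jaws open and shut (so a half turn about z gives the same grasp; the last joint's range is limited). The gripper opens to 88 mm and grips with 3 to 60 N. Pads are 19 mm wide; open, the fingers measure 130 mm over their backs; the gripper's body (78 mm by 193 mm) begins 47 mm behind the grasp point.
Start: joints at [-0.972, 0.359, 0.012, 0, -1.224, -0.288], TCP at [0.206, -0.643, 0.249] pointing down, gripper open.
Joint ranges: [-3.07, 3.07], [-1.43, 2.12], [-1.02, 1.25], [-3.03, 1.67], [-3.05, -0], [-3.03, 3.03]. Speed limits (rad/s): [2.39, 2.39, 3.01, 3.14, 3.14, 3.14].

INTERFACE

Orientations are given as [roll, pitch, yaw] about the fixed x, y, z axes, in that order (R = Rz(yaw) Ry(pitch) Rx(roll)).
In Python, from station import arm, optics gives the robot as it stands. The module is installed in compiled form; this text tells all that it offers.
- The arm moves only by the tool jog_arm, never from a script. Its argument "motion" is a list that holds one entry, the list of rows, each a list of 7 numbers: the shift along the tool's x, y, z in m, then the turn, a rotation vector about the tool's x, y, z in degrees, then the finger opening in m, from 0 to 0.0876. In form: [[[x, y, z, rx, ry, rz, grip], ...]]. A call has 1 to 8 rows; each row is the pose to reach, as a shift and turn from the pose measured when the call began, along the tool's axes at that moment; what a row does not reach only later rows make up. A row lasts 1/10 s, in which the tool goes at most 50 mm and 8.59 degrees, less where a joint would pass 70% of its speed; a pose out of reach is approached as far as the arm can. A call with a gripper value outside its range is refused whole. The fingers move at their own pace and stop on an object; "newtons" is the grip in N (left out, the last holds). Time passes only in rows, so rows that repeat a pose let the fingers close. It gives the time, the measured TCP pose, the force and the opening at its end, in the units of the state.
- arm.get_state(): the state, without advancing time (a new reading comes with each control period).
- optics.grab_frame(name): name is "scene" or "top" or "wrist"; returns the picture (420x560x3 uint8, red, green, blue); there is no depth.
- optics.camera_model(name): a dict with "mtx" (3x3 intrinsics, pixels), "R" (3x3) and "t" (3): a world point X has camera coordinates R X + t; the wrist camera has in their place "mount" (4x4, takes a point from camera to tool coordinates, whose origin is the TCP and whose axes are the flange's). Camera axes: x right, y down, z forward; pixel columns grow to the right and rows downward; lengths in m; the calibration is good to about 2 mm. A picture is of the moment at which its call begins: read the wrist's pose just before it. camera_model takes no time and is no camera call.
- arm.job_done(): hands the job in, once; it reports no verdict.
The state is a dict: "t": time; "q": joint angles; "qd": joint speeds; "joint_efforts": joint torques, N m; "eef_pos": TCP position; "ee_rot": TCP orientation; "force": force on the tool from outside, world axes, zero at the start; "moment": the same for the moment, N m; "width": finger opening in m.
Only numpy, scipy, OpenCV 4.12 (cv2) and the standard library are available. Lean on these libraries where they do the work, as an engineer would, in place of code of your own. Each camera call takes 0.05 s, during which the arm holds its last target.

TASK

Slide the wooden rail along its channel until its end sits fully home against the red stop of the blue clamping fixture, gently. Then swing the torque wrench on the clamp screw clockwise (seen from above) until its knuckle clearly gives by a few degrees, stop there, well short of the end of its fold, and let go, leaving the screw tight, the rail home and everything else on the bench alone.

Things in the scene. Friction and masses are not known exactly. Their poses are not given: they have to be found in the camera images.
- fixture: Blue steel fixture fixed to the bench; origin on the bench under the clamp screw's axis, z up. Base plate 130 (x) by 180 (y -70 to +110), 12 mm high. Rail channel along y, 48 mm wide, between fences 34 mm high (top z 46 mm, y -60 to +60, 16 mm thick), closed at -y by a red stop. A bridge over it (80 in x, 36 in y, top z 77 mm) holds the screw at x = y = 0.
- rail: Loose wooden rail, 44 mm wide (x), 180 long (y), 32 high, 0.1 to 0.2 kg; origin: centre of its underside, which lies 12 mm over the bench. Its -y end starts 20 to 45 mm short of the red stop; its +y end sticks out of the fences and can be pushed or gripped from above. Slides with light friction, 2 mm play each side. Home: origin at y = +40 mm in the fixture's frame.
- stop (a point): Centre of the red stop's face (at y = -50 mm in the fixture's frame), 28 mm above the bench.
- rail_tip (a point): Centre of the rail's -y end face, 16 mm above its underside; meets stop when the rail is home.
- screw (a point): On the vertical clamp screw's axis, on top of the round wrench head (42 mm across), 119 mm above the bench. Clockwise from above tightens; the screw turns against about 3 N of friction at the handle's band, for 0.4 to 0.95 rad from the start (differs each time, cannot be seen), then it is tight. It stays where it is turned; turning the wrench back loosens it.
- grip (a point): Yellow band on the wrench's black handle, on its centre line, 100 mm above the bench, 170 mm from the screw axis. The wrench stays on the screw; its level handle points out from the axis, at first 8 to 60 degrees anticlockwise (towards +x) from the fixture's -y. Round sleeve 25 mm across, 118 to 223 mm from the axis. Screw tight: push at the band climbs steeply to 10-12 N.
- knuckle (a joint): The wrench's break-over knuckle, a vertical hinge 35 mm from the screw axis. 0 = straight, and stays so until the sideways push at the band, clockwise, reaches 10 to 12 N; then the handle folds (positive) while the push grows only by 3 N up to 0.20 rad. At 0.26 rad is its solid end, where the screw is overtightened. It springs straight when let go.
- earmuffs: Bystander: yellow ear defenders lying on the bench, about 150 by 180 by 46 mm high; origin under them between the cups.
- glue: Bystander: white glue bottle, 60 mm diameter, 120 mm tall; origin under its centre.
- offcut: Bystander: wooden offcut 120 by 44 by 32 mm high; origin under its centre.
- bracket: Bystander: flat steel L corner bracket, legs 90 mm by 28 mm, 6 mm thick; origin under the corner.
- tape_measure: Bystander: yellow tape measure 70 by 35 by 65 mm high; origin under its centre.
- screw_pot: Bystander: empty steel pot, 80 mm diameter, 70 mm high; origin under its centre.
- spanner: Bystander: flat spanner 170 mm long; origin under its middle.
Mind the look-alikes: they are no part of the job. Leave any turquoise look-alike of the rail alone.

How it is judged:
On the way, in this order (a step that is already met when the one before it is completed fails the run):
1. the rail is home: its end within 2 mm of the red stop (distance between rail_tip and stop below 0.005 m and y of rail_tip in the frame of fixture below -0.048 m), for 0.2 s.
2. the knuckle has given by at least 0.04 rad with the rail still home (all of step 1 and value of joint knuckle above 0.04 rad), for 0.1 s.
At the end, for the whole second after the job is handed in: The rail lies in the channel at rest with its end within 2 mm of the red stop; the wrench has been let go, its knuckle straight again (under 0.02 rad), and its handle left where the tightening ended (band at least 60 mm from where it started) (all of step 1 and value of joint knuckle below 0.02 rad and distance of grip from where it was at the start of the episode above 0.06 m and linear speed of rail below 0.01 m/s and velocity of joint knuckle below 0.05 rad/s); the robot touches nothing.
It fails at once if the knuckle is folded past 0.20 rad, nearly to its solid end: the screw is overtightened (value of joint knuckle above 0.2 rad).
It fails at once if the knuckle is made to give while the rail is not home (value of joint knuckle above 0.05 rad and not (distance between rail_tip and stop below 0.005 m and y of rail_tip in the frame of fixture below -0.048 m)).
It fails at once if the rail is rammed: more than 35 N between rail and fixture (contact force between rail and fixture above 35 N).
It fails at once if something else on the bench is moved by more than 30 mm (distance of any of earmuffs, glue, offcut, bracket, tape_measure, screw_pot, spanner from where it was at the start of the episode above 0.03 m).
It also fails if it takes over 67 s, if anything falls off the work surface, if the arm or the gripper's body presses on something with over 40 N, if the wrist force passes 120 N, or if a joint passes its speed limit or range.

## Working session

There is one attempt and no reset: what is moved stays moved. The work goes in short steps, Python scripts to look and compute and a tool call to move; the robot and the scene stay as the last step left them, time stands still between calls to the robot, and variables do not carry over. Pictures are saved under pics/ and viewed, and the job is handed in when it is done.

Besides the shell and the picture viewer there is one more tool, called after "Request:" as name(argument=value, ...) on one line, values as JSON. jog_arm: Moves the arm, as the interface text tells. Its arguments: {"type":"object","properties":{"motion":{"type":"array","items":{"type":"array","items":{"type":"array","items":{"type":"number"}}}},"newtons":{"type":"number"}},"required":["motion"]}

```bash
mkdir -p pics; python3 - <<'E'
from station import arm, optics
import cv2
s=arm.get_state();print(s)
for n in ["scene","top"]:
    im=optics.grab_frame(n);cv2.imwrite(f"pics/{n}0.png",im[:,:,::-1])
    print(n,optics.camera_model(n))
print(optics.camera_model("wrist"))
E
```

```text
{'t': 0.0, 'q': array([-9.71922554e-01,  3.59384605e-01,  1.10899769e-02, -3.37102398e-04,
       -1.22412629e+00, -2.88111119e-01]), 'qd': array([ 9.17327777e-06, -1.38045255e-03, -1.81890567e-04,  6.01539133e-04,
        8.38937584e-05, -1.47773677e-04]), 'joint_efforts': array([ 9.44304229e-04, -5.82711160e+01,  2.93062592e+01,  6.99709520e+00,
        6.88963104e-03, -1.85733165e-04]), 'eef_pos': array([ 0.20625021, -0.64224891,  0.24764004]), 'ee_rot': array([ 3.13994497e+00, -1.57818143e-04, -2.83094466e+00]), 'force': array([ 0.05750422,  0.38356355, -0.26922043]), 'moment': array([ 0.02960516, -0.05333597, -0.00372107]), 'width': 0.0879207930962859}
scene {'mtx': array([[399.10332542,   0.        , 283.39450272],
       [  0.        , 399.10332542, 209.81685866],
       [  0.        ,   0.        ,   1.        ]]), 'R': array([[-8.88638988e-01,  4.58607078e-01,  5.44397445e-04],
       [ 2.53173499e-01,  4.91561210e-01, -8.33229114e-01],
       [-3.82392374e-01, -7.40302050e-01, -5.52927615e-01]]), 't': array([ 0.47107797, -0.05381518,  1.30838951])}
top {'mtx': array([[384.9
[... 192 characters left out ...]
01889126e-03],
       [-9.96200085e-01,  2.38602811e-02, -8.37620343e-02],
       [ 8.37863588e-02,  1.98004294e-05, -9.96483741e-01]]), 't': array([0.04823626, 0.53209564, 1.10941428])}
{'mtx': array([[366.71804593,   0.        , 283.25338544],
       [  0.        , 366.71804593, 209.30670676],
       [  0.        ,   0.        ,   1.        ]]), 'mount': array([[ 8.73513794e-04, -9.64045444e-01, -2.65735994e-01,
         7.13050085e-02],
       [ 9.99999592e-01,  9.02943785e-04,  1.14195891e-05,
        -1.06860973e-03],
       [ 2.28935661e-04, -2.65735895e-01,  9.64045840e-01,
        -1.36643294e-01],
       [ 0.00000000e+00,  0.00000000e+00,  0.00000000e+00,
         1.00000000e+00]])}
```

View pics/scene0.png

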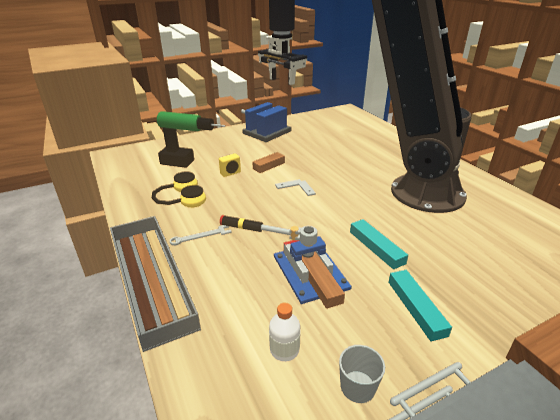

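View pics/top0.png

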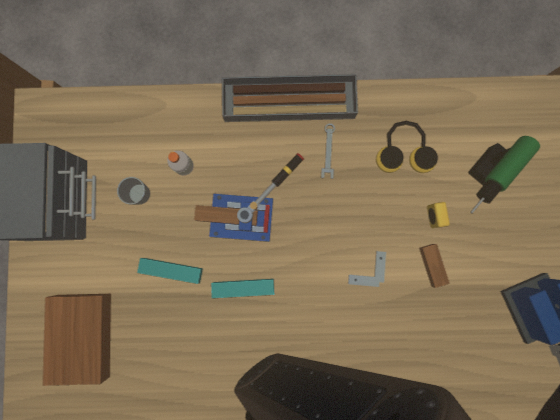

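```bash
python3 - <<'E'
import cv2
a=cv2.imread("pics/top0.png")[140:260,180:320];cv2.imwrite("pics/topz.png",cv2.resize(a,None,fx=5,fy=5,interpolation=cv2.INTER_CUBIC))
a=cv2.imread("pics/scene0.png")[200:320,210:370];cv2.imwrite("pics/scz.png",cv2.resize(a,None,fx=5,fy=5,interpolation=cv2.INTER_CUBIC))
E
```

```text
(no output)
```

View pics/topz.png

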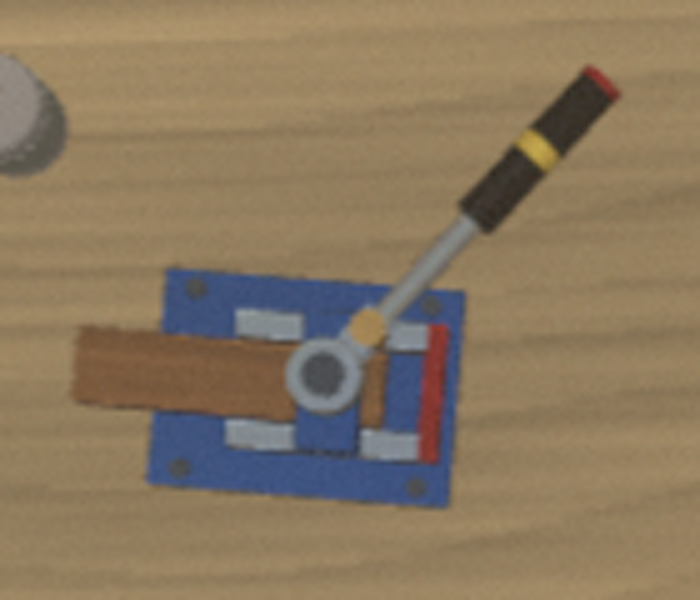

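View pics/scz.png

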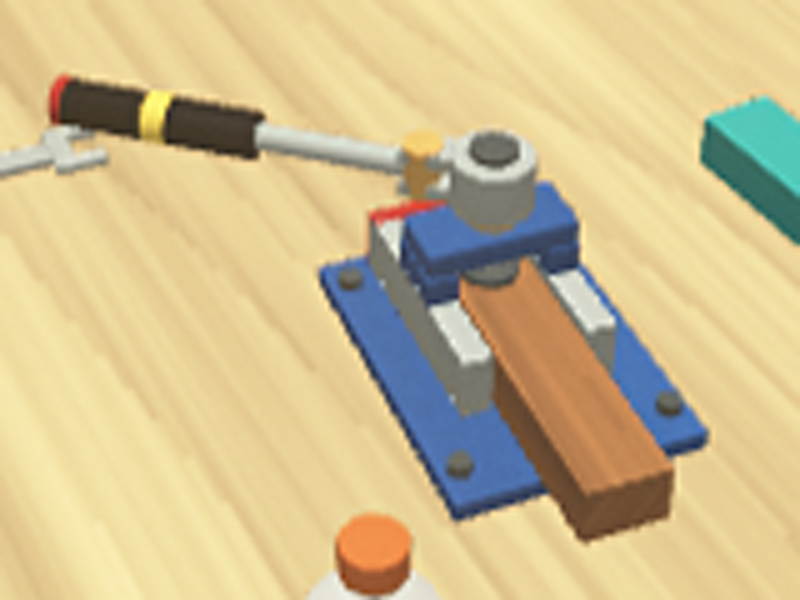

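```bash
cat > h.py <<'E'
import numpy as np
from station import arm, optics
def proj(name,X):
    c=optics.camera_model(name);p=c['R']@np.asarray(X)+c['t'];p=c['mtx']@p;return p[:2]/p[2]
def ray(name,uv,z):
    c=optics.camera_model(name);d=c['R'].T@np.linalg.inv(c['mtx'])@np.array([*uv,1.]);o=-c['R'].T@c['t']
    return o+d*(z-o[2])/d[2]
E
python3 - <<'E'
from h import *
np.set_printoptions(precision=4,suppress=True)
f=lambda u,v,z:ray('top',(180+(u+.5)/5-.5,140+(v+.5)/5-.5),z)
C=[f(*p,.012) for p in [(165,268),(466,292),(449,507),(150,484)]]
for c in C:print(c)
for a in range(4):print(np.linalg.norm(C[a]-C[(a+1)%4]))
d=(C[0]-C[1]+C[3]-C[2]);yaw=np.arctan2(-d[0],d[1]);print('yaw',yaw)
cen=sum(C)/4
ex=np.array([np.cos(yaw),np.sin(yaw),0]);ey=np.array([-np.sin(yaw),np.cos(yaw),0])
org=cen-.02*ey; print('org from plate',org)
print('screw',f(324,374,.119))
b=f(538,150,.1115);print('band',b)
for u,v in [(80,327),(75,402),(384,350),(383,425)]:
    p=f(u,v,.044);print('rail',p,(p-org)@ex,(p-org)@ey)
g=lambda u,v,z:ray('scene',(210+(u+.5)/5-.5,200+(v+.5)/5-.5),z)
print('scene screw',g(493,150,.119),'band',g(155,117,.100))
for p in [(320,270),(708,437),(458,520)]:
    q=g(*p,.012);print(q,(q-org)@ex,(q-org)@ey)
for p in [(587,495),(672,470)]:
    q=g(*p,.044);print(q,(q-org)@ex,(q-org)@ey)
s=f(324,374,.119);v=b-s;print('r',np.hypot(*v[:2]),'ang from -y',np.arctan2(v@ex,-(v@ey)))
E
```

```text
[0.605  0.2346 0.012 ]
[0.5862 0.0555 0.012 ]
[0.4587 0.0683 0.012 ]
[0.4765 0.2447 0.012 ]
0.18016142081309688
0.12818702096115647
0.17724578475935407
0.1288974914694654
yaw -0.10230471277831356
org from plate [0.5296 0.1309 0.012 ]
screw [0.5298 0.1309 0.119 ]
band [0.6506 0.0126 0.1115]
rail [0.5671 0.2785 0.044 ] 0.022234880956753238 0.1506925440829864
rail [0.5236 0.2816 0.044 ] -0.021275130847811345 0.14936052291690088
rail [0.5495 0.103  0.044 ] 0.022674815495008768 -0.025708819425482667
rail [0.5061 0.1044 0.044 ] -0.020598739691216807 -0.02875911179146087
scene screw [0.5324 0.1319 0.119 ] band [0.6549 0.0087 0.1   ]
[0.5884 0.0576 0.012 ] 0.06600927267280679 -0.06692694940247872
[0.4805 0.2495 0.012 ] -0.06095208181077469 0.11301665470061278
[0.6099 0.2412 0.012 ] 0.06865138790149242 0.1178971873065711
[0.5689 0.2799 0.044 ] 0.02395752695989192 0.15226058309258061
[0.528  0.2844 0.044 ] -0.017271333588338694 0.15253578381701594
r 0.16911599267187652 ang from -y 0.8981896939100172
```

```bash
python3 - <<'E'
from h import *
np.set_printoptions(precision=3,suppress=True)
print('glue top',ray('top',(174,157),.115),'glue scene cap',ray('scene',(285,308),.118),'base',ray('scene',(285,355),0))
print('pot',ray('top',(131,191),.07), ray('scene',(361,357),.07))
E
```

```text
glue top [0.692 0.321 0.115] glue scene cap [0.693 0.322 0.118] base [0.7   0.336 0.   ]
pot [0.608 0.456 0.07 ] [0.606 0.447 0.07 ]
```

```bash
cat >> h.py <<'E'
from scipy.spatial.transform import Rotation as Ro
O=np.array([.5302,.1312,0]);FY=-.1023
EX=np.array([np.cos(FY),np.sin(FY),0]);EY=np.array([-np.sin(FY),np.cos(FY),0])
def to(targets):
    "targets: list of (x,y,z,yaw); prints rows"
    s=arm.get_state();R=Ro.from_euler('xyz',s['ee_rot']);p=s['eef_pos']
    print('t %.2f'%s['t'],'p',p.round(4),'rpy',s['ee_rot'].round(4),'F',s['force'].round(2),'w %.4f'%s['width'])
    for x,y,z,yaw in targets:
        T=Ro.from_euler('xyz',[np.pi,0,yaw])
        print((R.inv().apply(np.array([x,y,z])-p)).round(4).tolist(),np.degrees((R.inv()*T).as_rotvec()).round(2).tolist())
E
python3 - <<'E'
from h import *
to([(.48,-.3,.25,-3.0),(.57,0,.25,-3.24)])
E
```

```text
t 0.10 p [ 0.2063 -0.6423  0.2477] rpy [ 3.1401e+00 -2.0000e-04 -2.8309e+00] F [-0.71  0.72  0.69] w 0.0875
[-0.3653, 0.2422, -0.002] [0.09, -0.02, 9.69]
[-0.5427, 0.5004, -0.0016] [0.08, -0.03, 23.44]
```

Request:
jog_arm(motion=[[[-0.365,0.242,0,0,0,10,0],[-0.365,0.242,0,0,0,10,0],[-0.365,0.242,0,0,0,10,0],[-0.365,0.242,0,0,0,10,0],[-0.365,0.242,0,0,0,10,0],[-0.365,0.242,0,0,0,10,0],[-0.365,0.242,0,0,0,10,0],[-0.365,0.242,0,0,0,10,0]]], newtons=20)

```text
t: 0.9
eef_pos: [0.456, -0.3292, 0.248]
ee_rot: [3.14, -0.0, -3.005]
force: [1.9, -0.5, -0.3]
width: 0.0293
```

```bash
python3 - <<'E'
from h import *
to([(.57,0,.25,-3.24),(.55,.333,.20,-3.24)])
E
```

```text
t 0.90 p [ 0.456  -0.3292  0.248 ] rpy [ 3.1400e+00 -4.0000e-04 -3.0054e+00] F [ 1.93 -0.51 -0.28] w 0.0293
[-0.1577, 0.3107, -0.0016] [0.09, -0.03, 13.44]
[-0.1831, 0.6433, 0.0489] [0.09, -0.03, 13.44]
```

Request:
jog_arm(motion=[[[-0.158,0.311,0,0,0,13.4,0],[-0.158,0.311,0,0,0,13.4,0],[-0.158,0.311,0,0,0,13.4,0],[-0.158,0.311,0,0,0,13.4,0],[-0.158,0.311,0,0,0,13.4,0],[-0.158,0.311,0,0,0,13.4,0],[-0.158,0.311,0,0,0,13.4,0],[-0.175,0.38,0,0,0,13.4,0]]])

```text
t: 1.7
eef_pos: [0.5751, 0.0464, 0.2481]
ee_rot: [3.14, -0.001, 3.044]
force: [1.0, -0.5, -0.8]
width: 0.0003
```

```bash
python3 - <<'E'
from h import *
x=O+.20*EY
to([(x[0],x[1],.20,-3.244),(x[0],x[1],.044,-3.244)])
E
```

```text
t 1.70 p [0.5751 0.0464 0.2481] rpy [ 3.1405e+00 -1.1000e-03  3.0438e+00] F [ 0.97 -0.49 -0.76] w 0.0003
[0.052, 0.2799, 0.0485] [0.06, -0.06, 0.26]
[0.0519, 0.2798, 0.2045] [0.06, -0.06, 0.26]
```

Request:
jog_arm(motion=[[[0.052,0.28,0,0,0,0.3,0],[0.052,0.28,0,0,0,0.3,0],[0.052,0.28,0,0,0,0.3,0],[0.052,0.28,0,0,0,0.3,0],[0.052,0.28,0,0,0,0.3,0],[0.052,0.28,0,0,0,0.3,0],[0.052,0.28,0,0,0,0.3,0],[0.052,0.28,0.1,0,0,0.3,0]]])

```text
t: 2.5
eef_pos: [0.5534, 0.334, 0.204]
ee_rot: [3.133, 0.007, 3.042]
force: [1.1, 0.8, -1.1]
width: 0.0007
```

```bash
python3 - <<'E'
from h import *
x=O+.20*EY
to([(x[0],x[1],.10,-3.244),(x[0],x[1],.044,-3.244)])
import cv2
cv2.imwrite("pics/w1.png",optics.grab_frame("wrist")[:,:,::-1])
E
```

```text
t 2.50 p [0.5534 0.334  0.204 ] rpy [3.1327 0.0073 3.0419] F [ 1.07  0.76 -1.14] w 0.0007
[0.0032, -0.005, 0.1039] [0.51, 0.42, 0.16]
[0.0036, -0.0055, 0.1599] [0.51, 0.42, 0.16]
```

View pics/w1.png

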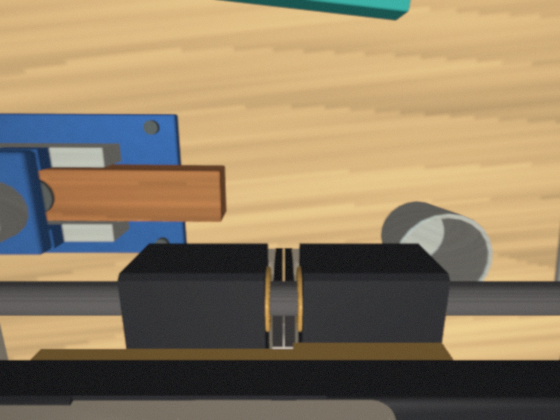

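Request:
jog_arm(motion=[[[0.003,-0.005,0.05,0.5,0.4,0.2,0],[0.003,-0.005,0.1,0.5,0.4,0.2,0],[0.003,-0.005,0.14,0.5,0.4,0.2,0],[0.0035,-0.0055,0.16,0.5,0.4,0.2,0],[0.0035,-0.0055,0.16,0.5,0.4,0.2,0]]])

```text
t: 3.05
eef_pos: [0.541, 0.3219, 0.0273]
ee_rot: [-3.125, -0.019, 3.034]
force: [-0.2, -0.2, 0.2]
width: 0.0005
```

```bash
python3 - <<'E'
from h import *
x=O+.175*EY
to([(x[0],x[1],.044,-3.244)])
import cv2
a=optics.grab_frame("scene")[200:320,210:370,::-1];cv2.imwrite("pics/s2.png",cv2.resize(a,None,fx=5,fy=5,interpolation=cv2.INTER_CUBIC))
E
```

```text
t 3.05 p [0.541  0.3219 0.0273] rpy [-3.1247 -0.0185  3.0338] F [-0.15 -0.15  0.23] w 0.0005
[-0.0085, -0.016, -0.0166] [-0.96, -1.07, -0.3]
```

View pics/s2.png

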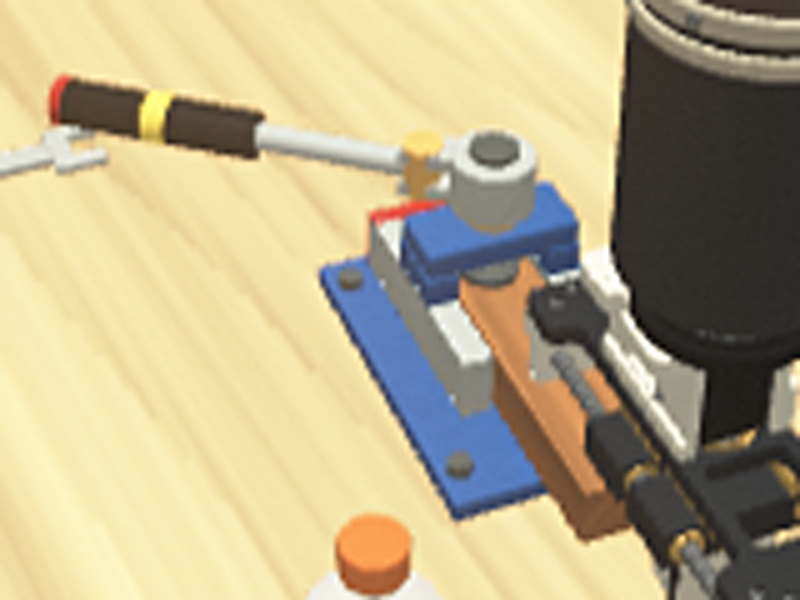

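Request:
jog_arm(motion=[[[-0.008,-0.004,-0.008,-1,-1,-0.3,0],[-0.008,-0.004,-0.016,-1,-1,-0.3,0],[-0.008,-0.004,-0.016,-1,-1,-0.3,0],[-0.008,-0.004,-0.016,-1,-1,-0.3,0]]])

```text
t: 3.5
eef_pos: [0.5508, 0.3191, 0.0477]
ee_rot: [3.135, 0.004, 3.04]
force: [-0.2, -0.9, 0.5]
width: 0.0001
```

```bash
python3 - <<'E'
from h import *
x=O+.175*EY
to([(x[0],x[1],.044,-3.244)])
E
```

```text
t 3.50 p [0.5508 0.3191 0.0477] rpy [3.1355 0.0036 3.0396] F [-0.17 -0.92  0.52] w 0.0001
[0.0014, -0.014, 0.0036] [0.35, 0.2, 0.02]
```

Request:
jog_arm(motion=[[[0.001,-0.002,0.003,0.3,0.2,0,0],[0.001,-0.004,0.003,0.3,0.2,0,0],[0.001,-0.006,0.003,0.3,0.2,0,0],[0.001,-0.008,0.003,0.3,0.2,0,0],[0.001,-0.01,0.003,0.3,0.2,0,0],[0.001,-0.012,0.003,0.3,0.2,0,0],[0.001,-0.014,0.003,0.3,0.2,0,0],[0.001,-0.014,0.003,0.3,0.2,0,0]]])

```text
t: 4.3
eef_pos: [0.5484, 0.305, 0.0445]
ee_rot: [3.141, -0.0, 3.039]
force: [-0.2, 0.6, -0.6]
width: 0.0004
```

```bash
cat >> h.py <<'E'
import cv2
def topz(fn,x0=180,y0=140,w=140,h=120,k=5,cam='top'):
    a=optics.grab_frame(cam)[y0:y0+h,x0:x0+w,::-1];cv2.imwrite(fn,cv2.resize(a,None,fx=k,fy=k,interpolation=cv2.INTER_CUBIC))
E
python3 - <<'E'
from h import *
p=arm.get_state()['eef_pos']-O;print(p@EX,p@EY)
x=O+.16*EY
to([(x[0],x[1],.044,-3.244)])
topz('pics/t3.png')
E
```

```text
0.0003354270360650626 0.17472437301422408
t 4.30 p [0.5484 0.305  0.0445] rpy [ 3.1409 -0.      3.0394] F [-0.16  0.64 -0.59] w 0.0004
[0.0003, -0.0147, 0.0005] [0.04, -0.0, 0.01]
```

View pics/t3.png

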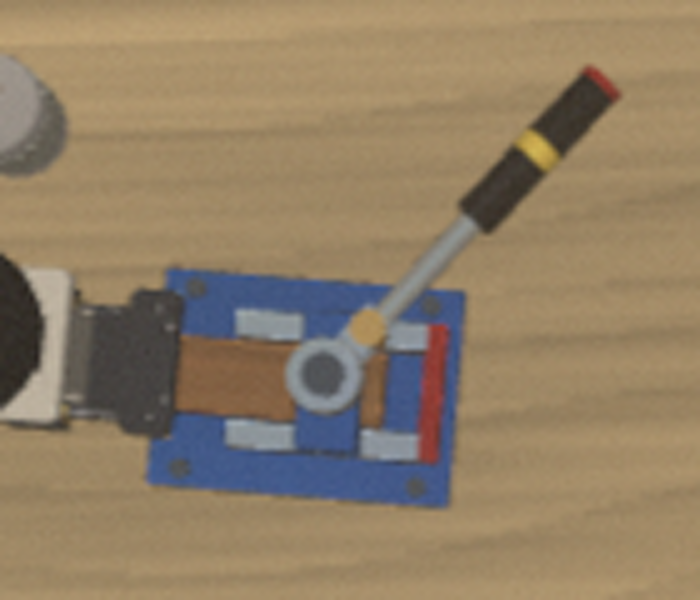

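Request:
jog_arm(motion=[[[0,-0.002,0.0005,0,0,0,0],[0,-0.004,0.0005,0,0,0,0],[0,-0.006,0.0005,0,0,0,0],[0,-0.008,0.0005,0,0,0,0],[0,-0.01,0.0005,0,0,0,0],[0,-0.012,0.0005,0,0,0,0],[0,-0.014,0.0005,0,0,0,0],[0,-0.014,0.0005,0,0,0,0]]])

```text
t: 5.15
eef_pos: [0.547, 0.2909, 0.0441]
ee_rot: [3.141, -0.0, 3.039]
force: [-0.4, 0.9, -0.6]
width: 0.0005
```

```bash
python3 - <<'E'
from h import *
p=arm.get_state()['eef_pos']-O;print(p@EX,p@EY)
x=O+.15*EY
to([(x[0],x[1],.044,-3.244)])
topz('pics/t4.png')
E
```

```text
0.0003767413318495024 0.16054514566824182
t 5.15 p [0.547  0.2909 0.0441] rpy [ 3.1409 -0.      3.0393] F [-0.45  0.86 -0.61] w 0.0005
[0.0004, -0.0105, 0.0001] [0.04, -0.0, 0.0]
```

View pics/t4.png

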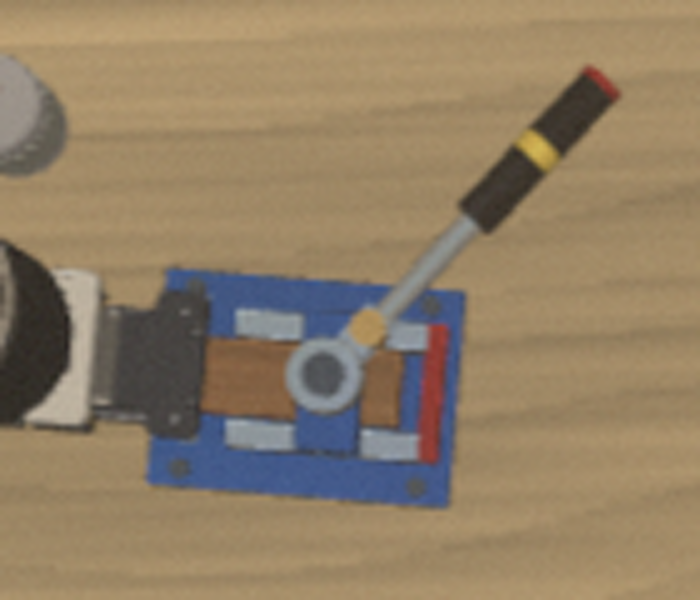

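Request:
jog_arm(motion=[[[0,-0.0015,0,0,0,0,0],[0,-0.003,0,0,0,0,0],[0,-0.0045,0,0,0,0,0],[0,-0.006,0,0,0,0,0],[0,-0.007,0,0,0,0,0],[0,-0.0075,0,0,0,0,0],[0,-0.0075,0,0,0,0,0]]])

```text
t: 5.9
eef_pos: [0.5462, 0.2834, 0.0441]
ee_rot: [3.141, -0.0, 3.039]
force: [0.1, 0.9, -0.2]
width: 0.0002
```

Request:
jog_arm(motion=[[[0,-0.0004,0,0,0,0,0],[0,-0.0008,0,0,0,0,0],[0,-0.001,0,0,0,0,0]]])

```text
t: 6.2
eef_pos: [0.5461, 0.2824, 0.0441]
ee_rot: [3.141, -0.0, 3.039]
force: [0.3, 0.5, -0.3]
width: 0.0004
```

```bash
python3 - <<'E'
from h import *
p=arm.get_state()['eef_pos']-O;print(p@EX,p@EY)
x=O+.15*EY
to([(x[0],x[1],.044,-3.244)])
topz('pics/t5.png')
E
```

```text
0.000372612475059456 0.15202329812469187
t 6.20 p [0.5461 0.2824 0.0441] rpy [ 3.141  -0.      3.0393] F [ 0.29  0.51 -0.31] w 0.0004
[0.0004, -0.002, 0.0001] [0.03, -0.0, 0.01]
```

View pics/t5.png

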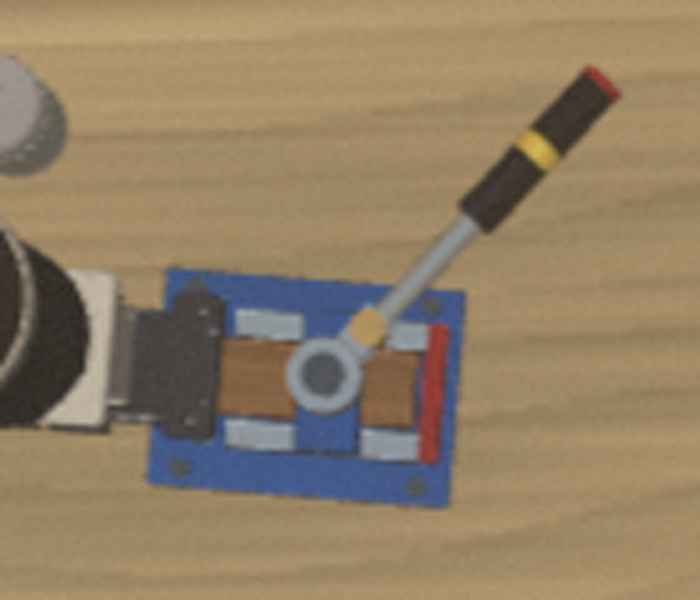

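Request:
jog_arm(motion=[[[0,-0.0003,0,0,0,0,0],[0,-0.0006,0,0,0,0,0],[0,-0.0009,0,0,0,0,0]]])

```text
t: 6.55
eef_pos: [0.546, 0.2815, 0.0441]
ee_rot: [3.141, -0.0, 3.039]
force: [0.0, 0.2, -0.7]
width: 0.0005
```

Request:
jog_arm(motion=[[[0,-0.0003,0,0,0,0,0],[0,-0.0006,0,0,0,0,0]]])

```text
t: 6.75
eef_pos: [0.5459, 0.2808, 0.0441]
ee_rot: [3.141, -0.0, 3.039]
force: [0.6, 1.3, -0.0]
width: 0.0001
```

Request:
jog_arm(motion=[[[0,-0.0003,0,0,0,0,0],[0,-0.0006,0,0,0,0,0]]])

```text
t: 6.95
eef_pos: [0.5459, 0.2802, 0.0441]
ee_rot: [3.141, -0.0, 3.039]
force: [0.1, 0.5, -0.0]
width: 0.0008
```

Request:
jog_arm(motion=[[[0,-0.0003,0,0,0,0,0],[0,-0.0006,0,0,0,0,0]]])

```text
t: 7.15
eef_pos: [0.5458, 0.2796, 0.0441]
ee_rot: [3.141, -0.0, 3.039]
force: [-0.3, 1.9, -0.8]
width: 0.0004
```

Request:
jog_arm(motion=[[[0,-0.0003,0,0,0,0,0],[0,-0.0005,0,0,0,0,0]]])

```text
t: 7.35
eef_pos: [0.5458, 0.2791, 0.0441]
ee_rot: [3.141, -0.0, 3.039]
force: [-0.2, 1.0, -0.1]
width: 0.0002
```

```bash
python3 - <<'E'
from h import *
p=arm.get_state()['eef_pos']-O;print(p@EX,p@EY)
to([])
topz('pics/t6.png',250,190,30,50,12)
E
```

```text
0.00038557776555749187 0.14869249900609496
t 7.35 p [0.5458 0.2791 0.0441] rpy [ 3.141  -0.      3.0393] F [-0.21  0.97 -0.1 ] w 0.0002
```

View pics/t6.png

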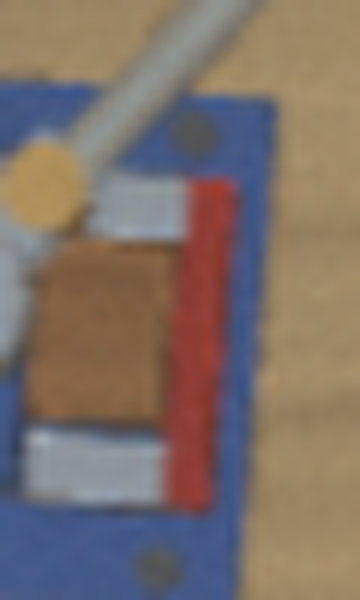

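Request:
jog_arm(motion=[[[0,-0.0003,0,0,0,0,0],[0,-0.0005,0,0,0,0,0]]])

```text
t: 7.6
eef_pos: [0.5457, 0.2785, 0.0441]
ee_rot: [3.141, -0.0, 3.039]
force: [-0.3, 1.3, -0.5]
width: 0.0004
```

Request:
jog_arm(motion=[[[0,-0.0003,0,0,0,0,0],[0,-0.0005,0,0,0,0,0]]])

```text
t: 7.8
eef_pos: [0.5458, 0.2782, 0.0441]
ee_rot: [3.141, 0.0, 3.039]
force: [0.9, 2.1, -0.8]
width: 0.0003
```

Request:
jog_arm(motion=[[[0,-0.0003,0,0,0,0,0]]])

```text
t: 7.9
eef_pos: [0.5459, 0.2782, 0.0442]
ee_rot: [3.14, 0.001, 3.039]
force: [0.1, 1.7, -1.5]
width: 0.0008
```

Request:
jog_arm(motion=[[[0,-0.0004,0,0,0,0,0],[0,-0.0008,0,0,0,0,0],[0,-0.0008,0,0,0,0,0]]])

```text
t: 8.2
eef_pos: [0.5461, 0.278, 0.0444]
ee_rot: [3.139, 0.001, 3.04]
force: [0.8, 4.9, -0.3]
width: 0.0005
```

```bash
python3 - <<'E'
from h import *
p=arm.get_state()['eef_pos']-O;print(p@EX,p@EY)
to([])
topz('pics/t7.png',250,190,30,50,12)
E
```

```text
0.0008671427814629122 0.14766126019824932
t 8.20 p [0.5461 0.278  0.0444] rpy [3.1391e+00 1.3000e-03 3.0396e+00] F [ 0.84  4.85 -0.26] w 0.0005
```

View pics/t7.png

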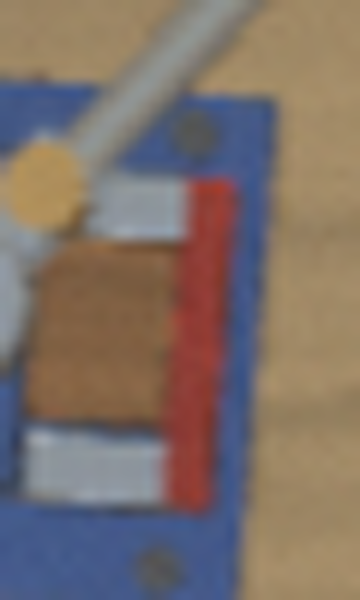

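Request:
jog_arm(motion=[[[0,0.006,0,0,0,0,0],[0,0.015,0,0,0,0,0],[0,0.018,0,0,0,0,0],[0,0.018,-0.03,0,0,0,0],[0,0.018,-0.08,0,0,0,0],[0,0.018,-0.13,0,0,0,0],[0,0.018,-0.14,0,0,0,0],[0,0.018,-0.14,0,0,0,0]]])

```text
t: 9.05
eef_pos: [0.5486, 0.2965, 0.1873]
ee_rot: [3.136, 0.004, 3.04]
force: [0.3, 0.7, -1.1]
width: 0.0004
```

```bash
python3 - <<'E'
from h import *
# band & pose
S=O.copy(); b=np.array([.6515,.0115,0]); d=b-S; h=np.arctan2(d[1],d[0]);print('h',h,np.linalg.norm(d[:2]))
# pusher: side at h+90deg, tool y along handle: yaw=h-pi/2
for off in (.04,.03):
    p=S+.170*np.array([np.cos(h),np.sin(h),0])+off*np.array([-np.sin(h),np.cos(h),0]);print(p,h-np.pi/2)
to([(p[0],p[1],.19,h-np.pi/2)])
topz('pics/t8.png')
E
```

```text
h -0.7787592567865728 0.17041648981245916
[0.67929942 0.04026396 0.        ] -2.3495555835814694
[0.67227545 0.03314611 0.        ] -2.3495555835814694
t 9.05 p [0.5486 0.2965 0.1873] rpy [3.1356 0.0045 3.0398] F [ 0.28  0.7  -1.11] w 0.0004
[-0.1498, -0.2494, -0.0035] [0.21, 0.39, -51.21]
```

View pics/t8.png

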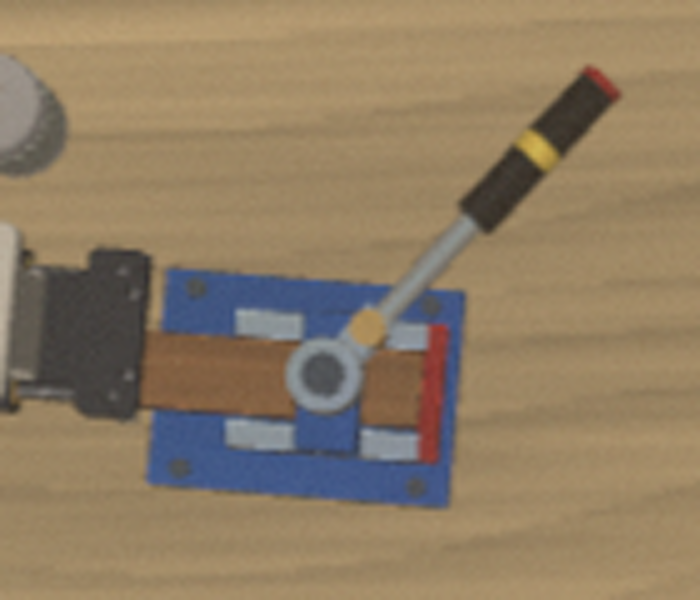

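Request:
jog_arm(motion=[[[-0.05,-0.06,-0.01,0.2,0.4,-20,0],[-0.1,-0.15,-0.01,0.2,0.4,-40,0],[-0.155,-0.242,-0.01,0.2,0.4,-51.2,0],[-0.155,-0.242,-0.01,0.2,0.4,-51.2,0],[-0.155,-0.242,-0.01,0.2,0.4,-51.2,0],[-0.155,-0.242,-0.01,0.2,0.4,-51.2,0],[-0.155,-0.242,-0.01,0.2,0.4,-51.2,0],[-0.155,-0.242,-0.01,0.2,0.4,-51.2,0]]])

```text
t: 9.9
eef_pos: [0.6765, 0.0373, 0.1916]
ee_rot: [3.139, -0.007, -2.353]
force: [-0.3, 0.8, -0.1]
width: 0.0005
```

```bash
python3 - <<'E'
from h import *
to([(.6793,.0403,.102,-2.3496)])
topz('pics/t9.png')
topz('pics/s9.png',190,180,160,120,5,'scene')
E
```

```text
t 9.90 p [0.6765 0.0373 0.1916] rpy [ 3.1386 -0.0071 -2.3529] F [-0.26  0.78 -0.07] w 0.0005
[-0.0047, -0.0001, 0.0896] [0.17, -0.41, -0.19]
```

View pics/t9.png

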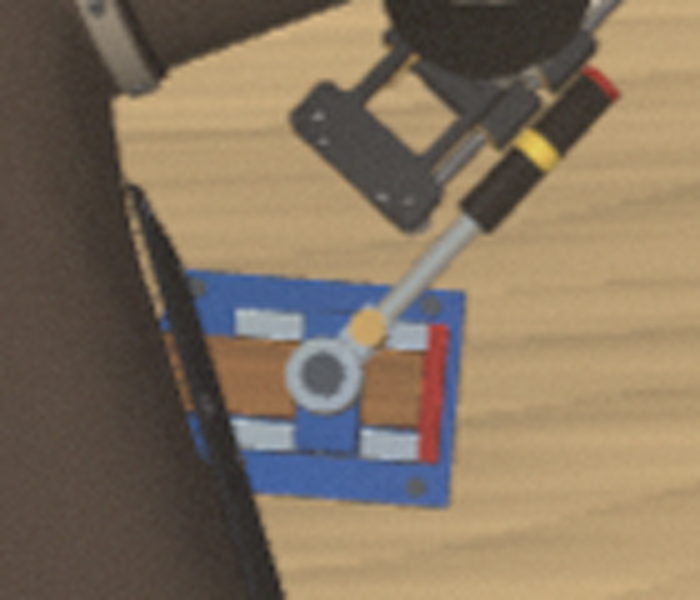

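View pics/s9.png

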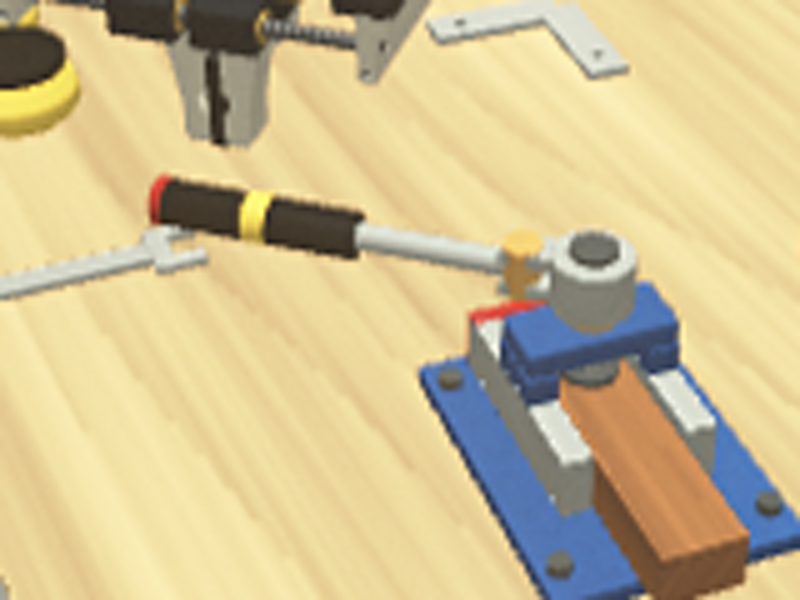

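Request:
jog_arm(motion=[[[-0.005,0,0.02,0,-0.4,0,0],[-0.005,0,0.045,0,-0.4,0,0],[-0.005,0,0.065,0,-0.4,0,0],[-0.005,0,0.08,0,-0.4,0,0],[-0.005,0,0.088,0,-0.4,0,0],[-0.005,0,0.088,0,-0.4,0,0],[-0.005,0,0.088,0,-0.4,0,0]]])

```text
t: 10.7
eef_pos: [0.6798, 0.043, 0.1054]
ee_rot: [3.14, 0.002, -2.351]
force: [0.7, 0.8, 0.7]
width: 0.0006
```

```bash
cat >> h.py <<'E'
def arc(hs,r,off,z=.100):
    "targets at handle headings hs, radius r, offset off on ccw side"
    out=[]
    for h in hs:
        e=np.array([np.cos(h),np.sin(h),0]);n=np.array([-np.sin(h),np.cos(h),0])
        p=O+r*e+off*n; out.append((p[0],p[1],z,h-np.pi/2))
    return out
E
python3 - <<'E'
from h import *
to(arc([-.779]*2,.17,.03)+arc([-.779],.17,.024))
E
```

```text
t 10.70 p [0.6798 0.043  0.1054] rpy [ 3.1400e+00  1.8000e-03 -2.3515e+00] F [0.75 0.82 0.65] w 0.0006
[0.0124, -0.0016, 0.0053] [0.09, 0.1, -0.1]
[0.0124, -0.0016, 0.0053] [0.09, 0.1, -0.1]
[0.0184, -0.0016, 0.0053] [0.09, 0.1, -0.1]
```

Request:
jog_arm(motion=[[[0.004,-0.0016,0.003,0,0,0,0],[0.008,-0.0016,0.005,0,0,0,0],[0.012,-0.0016,0.005,0,0,0,0],[0.015,-0.0016,0.005,0,0,0,0],[0.018,-0.0016,0.005,0,0,0,0],[0.02,-0.0016,0.005,0,0,0,0],[0.022,-0.0016,0.005,0,0,0,0],[0.024,-0.0016,0.005,0,0,0,0]]])

```text
t: 11.5
eef_pos: [0.6647, 0.0248, 0.1007]
ee_rot: [3.141, 0.003, -2.351]
force: [4.9, 0.5, -0.4]
width: 0.0006
```

```bash
python3 - <<'E'
from h import *
to(arc([-.779-.03*i for i in range(1,9)],.17,.023))
topz('pics/t10.png')
topz('pics/s10.png',190,180,160,120,5,'scene')
E
```

```text
t 11.50 p [0.6647 0.0248 0.1007] rpy [ 3.1410e+00  2.9000e-03 -2.3512e+00] F [ 4.86  0.55 -0.41] w 0.0006
[0.001, -0.0001, 0.0007] [0.04, 0.17, 1.64]
[0.0061, -0.0006, 0.0007] [0.04, 0.16, 3.36]
[0.0112, -0.0009, 0.0007] [0.04, 0.16, 5.08]
[0.0164, -0.0011, 0.0007] [0.05, 0.16, 6.8]
[0.0215, -0.0011, 0.0006] [0.05, 0.16, 8.52]
[0.0267, -0.0009, 0.0006] [0.05, 0.16, 10.23]
[0.0318, -0.0006, 0.0006] [0.05, 0.16, 11.95]
[0.0369, -0.0002, 0.0006] [0.06, 0.16, 13.67]
```

View pics/t10.png

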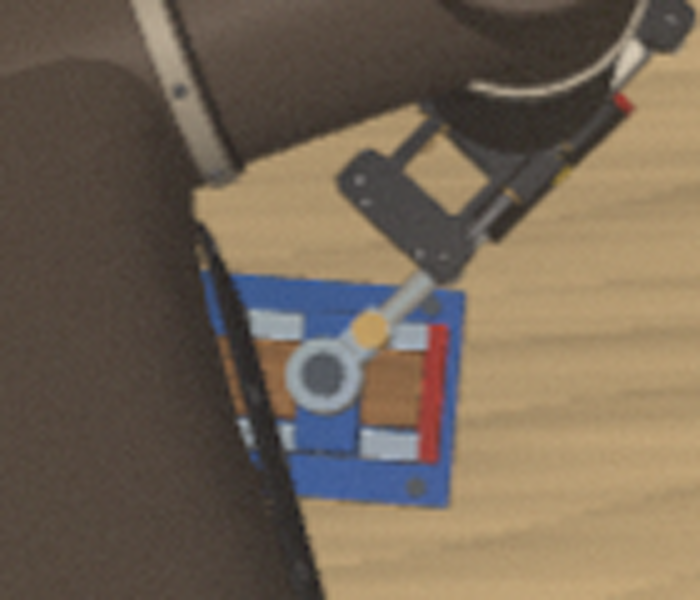

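View pics/s10.png

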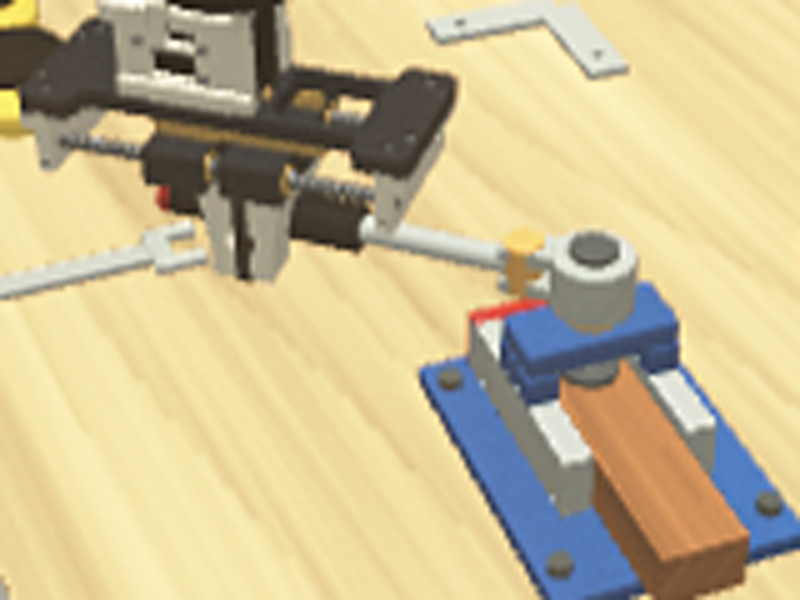

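```bash
python3 - <<'E'
from h import *
to(arc([-.82-.03*i for i in range(1,9)],.17,.026))
E
```

```text
t 11.60 p [0.6644 0.0246 0.1006] rpy [ 3.1407e+00  2.4000e-03 -2.3514e+00] F [3.1  0.46 0.05] w 0.0002
[0.0046, -0.001, 0.0006] [0.06, 0.13, 3.98]
[0.0098, -0.0014, 0.0006] [0.06, 0.13, 5.69]
[0.0149, -0.0016, 0.0006] [0.06, 0.13, 7.41]
[0.0201, -0.0016, 0.0006] [0.06, 0.13, 9.13]
[0.0252, -0.0015, 0.0005] [0.07, 0.13, 10.85]
[0.0304, -0.0012, 0.0005] [0.07, 0.13, 12.57]
[0.0355, -0.0008, 0.0005] [0.07, 0.13, 14.29]
[0.0406, -0.0002, 0.0005] [0.07, 0.13, 16.01]
```

Request:
jog_arm(motion=[[[0.0046,-0.001,0.0005,0,0,4,0],[0.0098,-0.0014,0.0005,0,0,5.7,0],[0.0149,-0.0016,0.0005,0,0,7.4,0],[0.02,-0.0016,0.0005,0,0,9.1,0],[0.0252,-0.0015,0.0005,0,0,10.8,0],[0.0304,-0.0012,0.0005,0,0,12.5,0],[0.0355,-0.0008,0.0005,0,0,14.3,0],[0.0406,-0.0002,0.0005,0,0,16,0]]])

```text
t: 12.4
eef_pos: [0.6356, -0.0046, 0.1]
ee_rot: [3.14, 0.002, -2.633]
force: [1.8, 3.2, 0.7]
width: 0.0006
```

```bash
cat >> h.py <<'E'
def st(c=.026):
    s=arm.get_state();v=s['eef_pos']-O;v=v[:2];r=np.hypot(*v)
    # handle heading such that offset is c
    h=np.arctan2(v[1],v[0])-np.arcsin(c/r);n=np.array([-np.sin(h),np.cos(h)])
    print('h %.3f turned %.3f r %.4f Ftan %.2f Frad %.2f'%(h,-.779-h,np.sqrt(r*r-c*c),s['force'][:2]@n,s['force'][:2]@np.array([n[1],-n[0]])))
    return h
E
python3 - <<'E'
from h import *
h=st()
to(arc([h-.03*i for i in range(1,5)],.17,.026))
topz('pics/t11.png')
topz('pics/s11.png',190,180,160,120,5,'scene')
E
```

```text
h -1.063 turned 0.284 r 0.1699 Ftan 3.19 Frad -1.92
t 12.40 p [ 0.6356 -0.0046  0.1   ] rpy [ 3.1399e+00  2.0000e-03 -2.6332e+00] F [1.85 3.23 0.67] w 0.0006
[0.0051, -0.0008, -0.0] [0.1, 0.11, 1.73]
[0.0102, -0.0013, -0.0] [0.1, 0.11, 3.45]
[0.0154, -0.0017, -0.0] [0.1, 0.11, 5.17]
[0.0205, -0.002, -0.0001] [0.1, 0.11, 6.88]
```

View pics/t11.png

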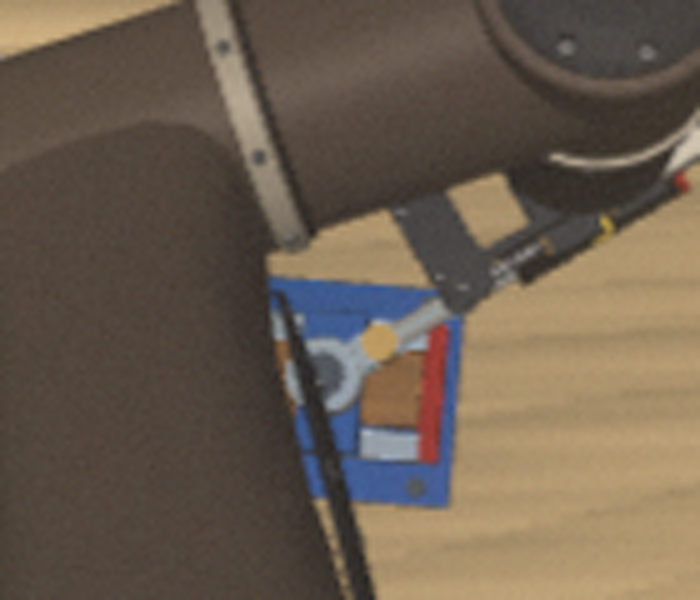

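View pics/s11.png

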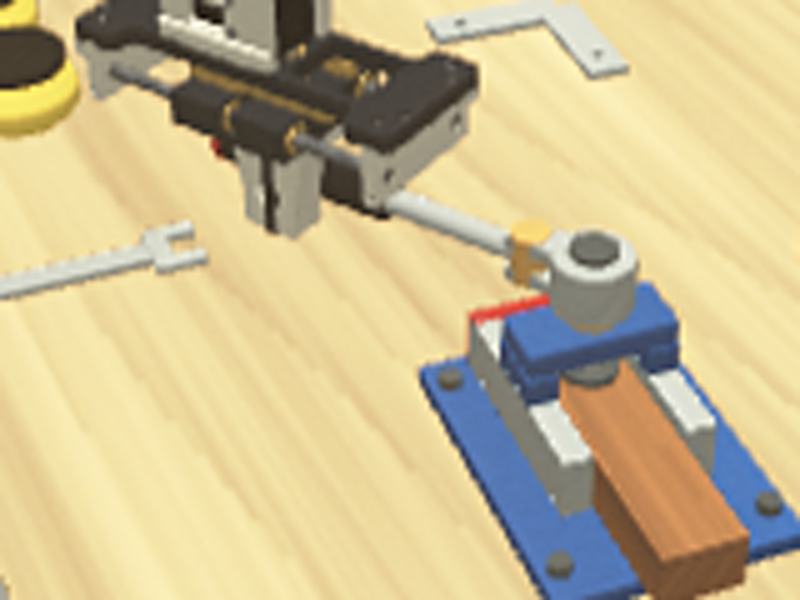

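Request:
jog_arm(motion=[[[0.005,-0.0008,0,0,0,1.7,0],[0.01,-0.0013,0,0,0,3.5,0],[0.0154,-0.0017,0,0,0,5.2,0]]])

```text
t: 12.8
eef_pos: [0.6223, -0.0142, 0.1]
ee_rot: [3.14, 0.001, -2.726]
force: [2.2, 2.1, -0.7]
width: 0.0001
```

Request:
jog_arm(motion=[[[0.005,-0.0007,0,0,0,1.7,0],[0.01,-0.001,0,0,0,3.4,0]]])

```text
t: 13.0
eef_pos: [0.6132, -0.0194, 0.1]
ee_rot: [3.14, 0.001, -2.788]
force: [2.2, 3.3, -0.2]
width: 0.0003
```

```bash
python3 - <<'E'
from h import *
h=st()
to(arc([h-.03*i for i in range(1,5)],.17,.026))
E
```

```text
h -1.219 turned 0.440 r 0.1700 Ftan 3.16 Frad -2.33
t 13.00 p [ 0.6132 -0.0194  0.1   ] rpy [ 3.1399e+00  1.2000e-03 -2.7879e+00] F [ 2.16  3.27 -0.21] w 0.0003
[0.0051, -0.0007, 0.0] [0.1, 0.07, 1.81]
[0.0102, -0.0012, 0.0] [0.1, 0.07, 3.53]
[0.0154, -0.0016, -0.0] [0.1, 0.06, 5.25]
[0.0205, -0.0018, -0.0] [0.1, 0.06, 6.97]
```

Request:
jog_arm(motion=[[[0.005,-0.0007,0,0,0,1.8,0],[0.01,-0.0012,0,0,0,3.5,0]]])

```text
t: 13.2
eef_pos: [0.6039, -0.0242, 0.1001]
ee_rot: [3.14, 0.001, -2.851]
force: [1.5, 2.5, -0.8]
width: 0.0003
```

Request:
jog_arm(motion=[[[0.005,-0.0007,0,0,0,1.7,0],[0.01,-0.0012,0,0,0,3.4,0]]])

```text
t: 13.4
eef_pos: [0.5944, -0.0285, 0.1001]
ee_rot: [3.14, 0.001, -2.913]
force: [2.2, 1.9, -0.1]
width: 0.0007
```

Request:
jog_arm(motion=[[[0.005,-0.0007,0,0,0,1.7,0],[0.01,-0.0012,0,0,0,3.4,0]]])

```text
t: 13.6
eef_pos: [0.5846, -0.0321, 0.1002]
ee_rot: [3.14, 0.001, -2.975]
force: [2.0, 2.9, -0.0]
width: 0.0004
```

```bash
python3 - <<'E'
from h import *
h=st()
to(arc([h-.03*i for i in range(1,5)],.17,.026))
topz('pics/s12.png',190,180,160,120,5,'scene')
E
```

```text
h -1.401 turned 0.622 r 0.1702 Ftan 2.44 Frad -2.53
t 13.60 p [ 0.5846 -0.0321  0.1002] rpy [ 3.1399e+00  1.4000e-03 -2.9750e+00] F [ 1.98  2.91 -0.03] w 0.0004
[0.0051, -0.0006, 0.0002] [0.1, 0.08, 1.55]
[0.0102, -0.0011, 0.0002] [0.1, 0.08, 3.27]
[0.0154, -0.0015, 0.0002] [0.1, 0.07, 4.98]
[0.0205, -0.0018, 0.0002] [0.1, 0.07, 6.7]
```

View pics/s12.png

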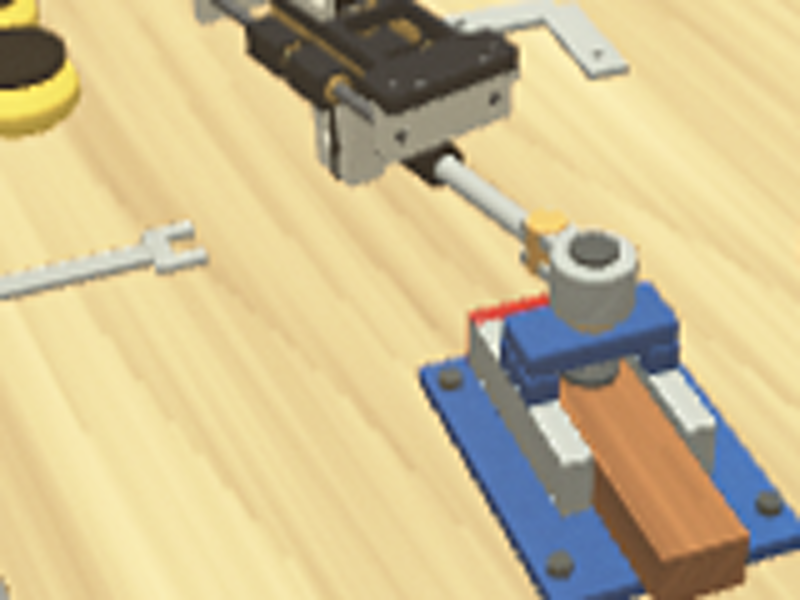

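Request:
jog_arm(motion=[[[0.005,-0.0006,0,0,0,1.6,0],[0.01,-0.0011,0,0,0,3.3,0]]])

```text
t: 13.85
eef_pos: [0.5739, -0.0352, 0.1002]
ee_rot: [3.14, 0.001, -3.036]
force: [2.4, 2.7, -0.7]
width: 0.0005
```

Request:
jog_arm(motion=[[[0.005,-0.0007,0,0,0,1.7,0],[0.01,-0.0012,0,0,0,3.4,0]]])

```text
t: 14.05
eef_pos: [0.564, -0.0375, 0.1003]
ee_rot: [3.14, 0.001, -3.097]
force: [2.6, 2.1, -0.1]
width: 0.0004
```

Request:
jog_arm(motion=[[[0.005,-0.0006,0,0,0,1.7,0],[0.01,-0.001,0,0,0,3.4,0]]])

```text
t: 14.25
eef_pos: [0.5538, -0.0391, 0.1003]
ee_rot: [3.14, 0.001, 3.125]
force: [2.9, 1.5, -0.5]
width: 0.0002
```

```bash
python3 - <<'E'
from h import *
h=st()
to(arc([h-.03*i for i in range(1,4)],.17,.026))
E
```

```text
h -1.585 turned 0.806 r 0.1700 Ftan 2.91 Frad -1.54
t 14.25 p [ 0.5538 -0.0391  0.1003] rpy [3.1398e+00 1.2000e-03 3.1247e+00] F [ 2.93  1.5  -0.52] w 0.0002
[0.0051, -0.0007, 0.0003] [0.1, 0.07, 1.55]
[0.0102, -0.0013, 0.0003] [0.1, 0.07, 3.27]
[0.0154, -0.0017, 0.0003] [0.1, 0.06, 4.99]
```

Request:
jog_arm(motion=[[[0.005,-0.0007,0,0,0,1.6,0],[0.01,-0.0012,0,0,0,3.3,0]]])

```text
t: 14.45
eef_pos: [0.5437, -0.0403, 0.1005]
ee_rot: [3.14, 0.002, 3.065]
force: [2.3, 1.8, 0.4]
width: 0.0003
```

Request:
jog_arm(motion=[[[0.005,-0.0007,0,0,0,1.6,0],[0.01,-0.0012,0,0,0,3.3,0]]])

```text
t: 14.65
eef_pos: [0.5354, -0.0407, 0.1013]
ee_rot: [3.139, 0.006, 3.007]
force: [10.1, -1.6, -0.8]
width: 0.0005
```

Request:
jog_arm(motion=[[[0.004,-0.0005,0.0005,0,0,1.4,0],[0.007,-0.0008,0.001,0,0,2.4,0],[0.007,-0.0008,0.001,0,0,2.4,0]]])

```text
t: 14.95
eef_pos: [0.5314, -0.0408, 0.1017]
ee_rot: [3.138, 0.012, 2.965]
force: [10.8, -4.6, -1.0]
width: 0.0002
```

```bash
python3 - <<'E'
from h import *
h=st()
to([])
topz('pics/t13.png',220,160,120,120)
topz('pics/s13.png',190,180,160,120,5,'scene')
E
```

```text
h -1.715 turned 0.936 r 0.1701 Ftan 11.34 Frad 3.04
t 14.95 p [ 0.5314 -0.0408  0.1017] rpy [3.1383 0.0118 2.9653] F [10.78 -4.64 -0.97] w 0.0002
```

View pics/t13.png

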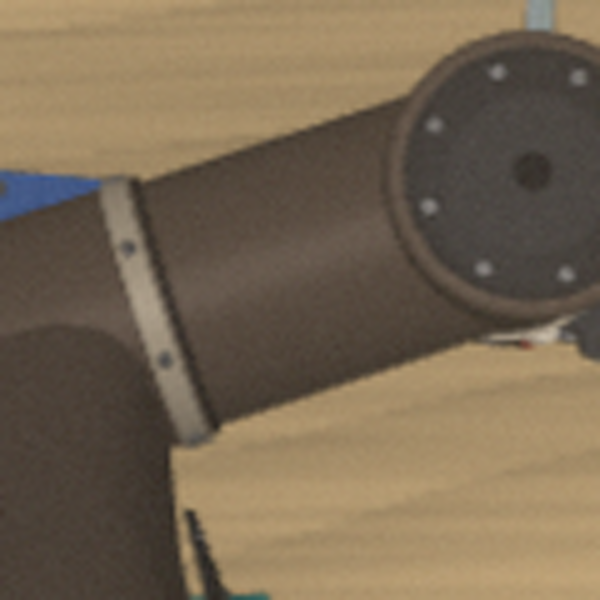

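View pics/s13.png

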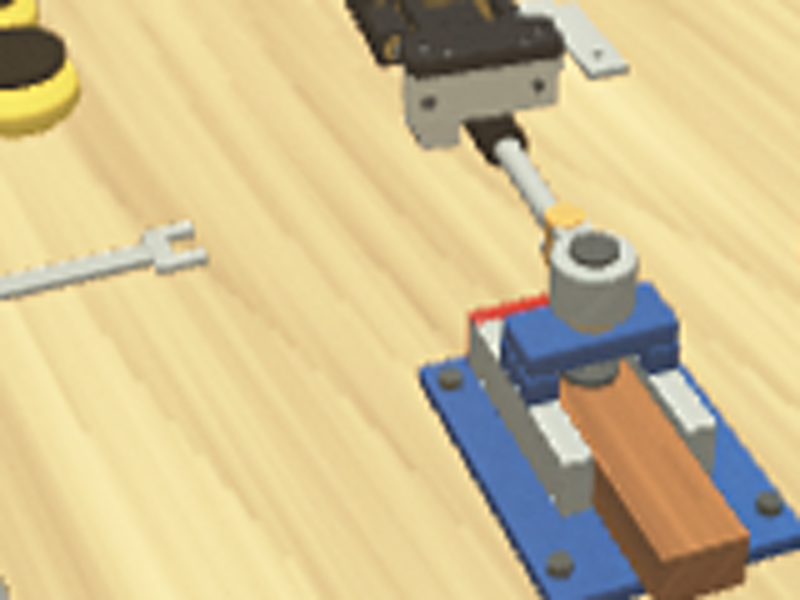

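Request:
jog_arm(motion=[[[0.004,-0.0005,0.0005,0,0,1,0],[0.007,-0.0008,0.001,0,0,1.5,0],[0.007,-0.0008,0.001,0,0,1.5,0]]])

```text
t: 15.35
eef_pos: [0.5276, -0.0408, 0.1021]
ee_rot: [3.137, 0.018, 2.94]
force: [10.2, -4.5, -1.3]
width: 0.0003
```

```bash
python3 - <<'E'
from h import *
h=st()
to([])
topz('pics/s14.png',270,190,80,60,10,'scene')
E
```

```text
h -1.737 turned 0.958 r 0.1701 Ftan 10.82 Frad 2.72
t 15.35 p [ 0.5276 -0.0408  0.1021] rpy [3.1373 0.018  2.9404] F [10.22 -4.48 -1.35] w 0.0003
```

View pics/s14.png

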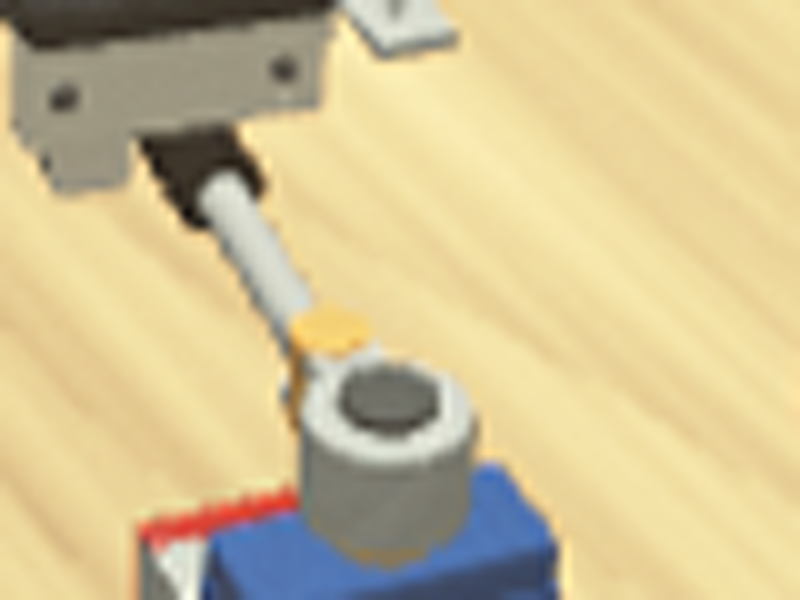

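Request:
jog_arm(motion=[[[0.004,-0.0005,0.0005,0,0,1,0],[0.007,-0.0008,0.001,0,0,1.5,0],[0.007,-0.0008,0.001,0,0,1.5,0],[0.007,-0.0008,0.001,0,0,1.5,0]]])

```text
t: 15.8
eef_pos: [0.524, -0.0407, 0.1026]
ee_rot: [3.136, 0.024, 2.915]
force: [11.1, -5.4, -0.9]
width: 0.0005
```

```bash
python3 - <<'E'
from h import *
h=st()
to([])
topz('pics/s15.png',270,190,80,60,10,'scene')
E
```

```text
h -1.758 turned 0.979 r 0.1700 Ftan 11.92 Frad 3.24
t 15.80 p [ 0.524  -0.0407  0.1026] rpy [3.1362 0.0242 2.9155] F [11.11 -5.41 -0.9 ] w 0.0005
```

View pics/s15.png

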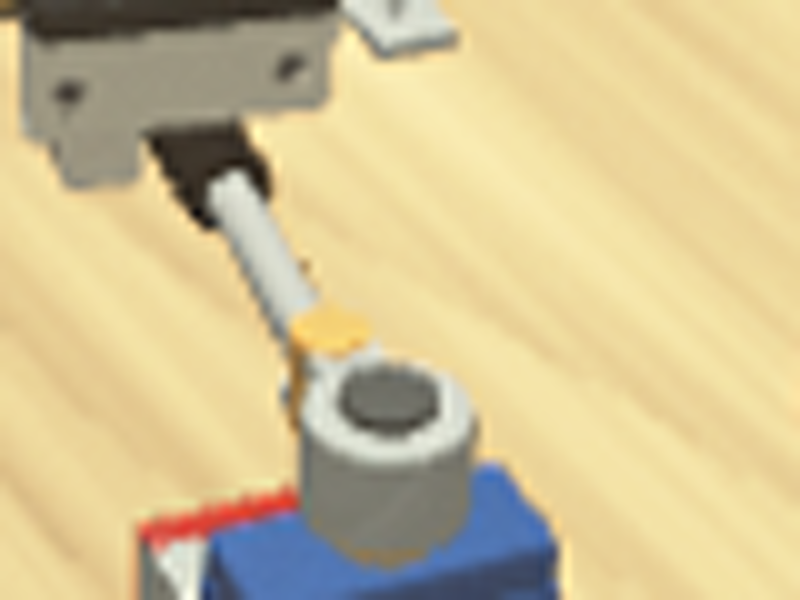

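Request:
jog_arm(motion=[[[0.004,-0.0005,0.0005,0,0,0.8,0],[0.006,-0.0007,0.001,0,0,1,0],[0.006,-0.0007,0.001,0,0,1,0],[0.006,-0.0007,0.001,0,0,1,0]]])

```text
t: 16.25
eef_pos: [0.5213, -0.0405, 0.1029]
ee_rot: [3.135, 0.03, 2.899]
force: [12.3, -5.9, -2.2]
width: 0.0006
```

```bash
python3 - <<'E'
from h import *
h=st()
to([])
topz('pics/s16.png',270,190,80,60,10,'scene')
E
```

```text
h -1.774 turned 0.995 r 0.1700 Ftan 13.25 Frad 3.29
t 16.25 p [ 0.5213 -0.0405  0.1029] rpy [3.135  0.0303 2.8991] F [12.31 -5.9  -2.2 ] w 0.0006
```

View pics/s16.png

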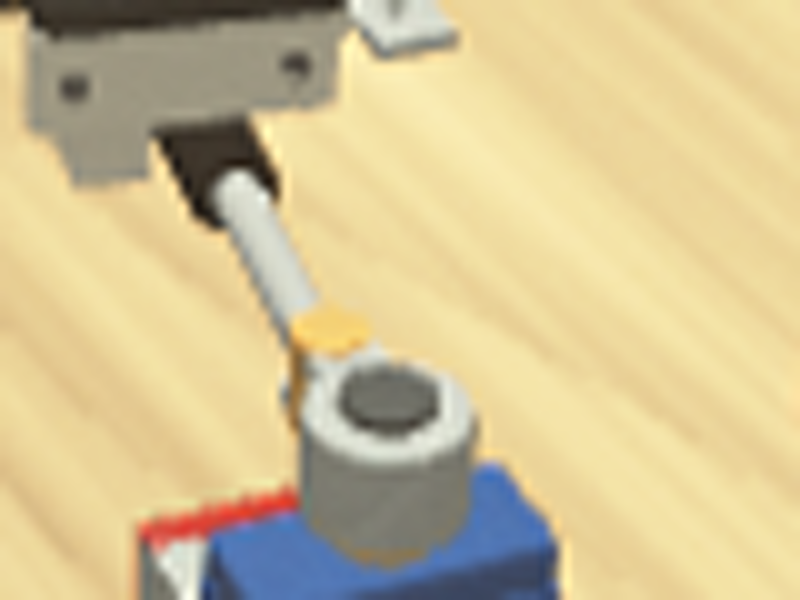

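Request:
jog_arm(motion=[[[-0.004,0,0,0,0,0,0],[-0.009,0,0,0,0,0,0],[-0.014,0,0,0,0,0,0],[-0.019,0,0,0,0,0,0],[-0.026,0,0,0,0,0,0],[-0.036,0,0,0,0,0,0],[-0.046,0,0,0,0,0,0],[-0.05,0,0,0,0,0,0]]])

```text
t: 17.1
eef_pos: [0.5708, -0.0529, 0.1042]
ee_rot: [3.135, 0.03, 2.899]
force: [-1.3, -0.4, -0.4]
width: 0.0003
```

```bash
python3 - <<'E'
from h import *
h=st()
to([])
topz('pics/s17.png',190,180,160,120,5,'scene')
E
```

```text
h -1.492 turned 0.713 r 0.1868 Ftan -1.33 Frad 0.32
t 17.10 p [ 0.5708 -0.0529  0.1042] rpy [3.1353 0.03   2.8987] F [-1.3  -0.42 -0.37] w 0.0003
```

View pics/s17.png

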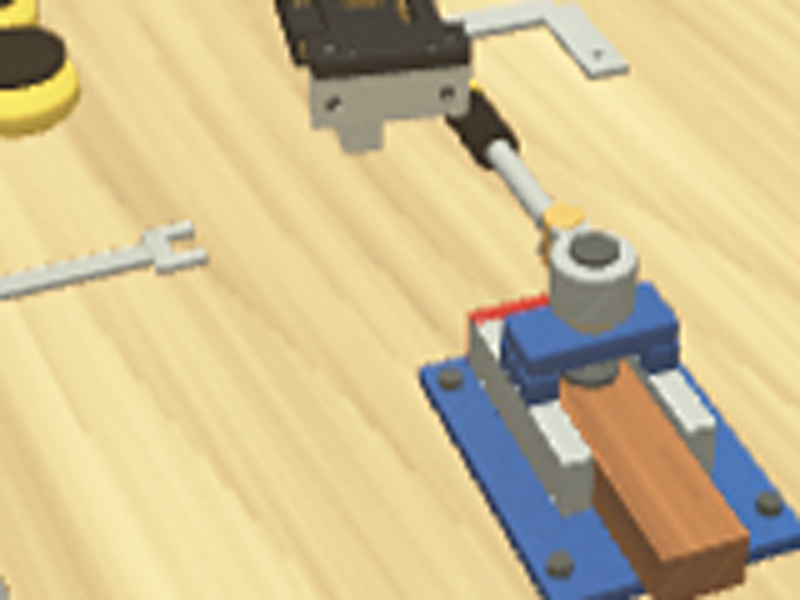

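Request:
jog_arm(motion=[[[-0.01,0,-0.03,0,0,0,0],[-0.02,0,-0.07,0,0,0,0],[-0.03,0,-0.11,0,0,0,0],[-0.03,-0.04,-0.13,0,0,0,0],[-0.03,-0.09,-0.13,0,0,0,0],[-0.03,-0.14,-0.13,0,0,0,0],[-0.03,-0.19,-0.13,0,0,0,0],[-0.03,-0.24,-0.13,0,0,0,0]]])

```text
t: 17.95
eef_pos: [0.5374, -0.2945, 0.2336]
ee_rot: [3.135, 0.03, 2.899]
force: [1.2, -0.2, -0.2]
width: 0.0
```

Request:
jog_arm(motion=[[[0,-0.04,0,0,0,0,0],[0,-0.08,0,0,0,0,0],[0,-0.12,0,0,0,0,0],[0,-0.14,0,0,0,0,0],[0,-0.14,0,0,0,0,0],[0,-0.14,0,0,0,0,0]]])

```text
t: 18.55
eef_pos: [0.5032, -0.4306, 0.2322]
ee_rot: [3.135, 0.029, 2.898]
force: [0.1, 1.4, 0.3]
width: 0.0003
```

```bash
python3 - <<'E'
from h import *
to([])
topz('pics/t18.png')
cv2.imwrite('pics/top18.png',optics.grab_frame('top')[:,:,::-1])
E
```

```text
t 18.55 p [ 0.5032 -0.4306  0.2322] rpy [3.1347 0.0291 2.8975] F [0.06 1.43 0.28] w 0.0003
```

View pics/t18.png

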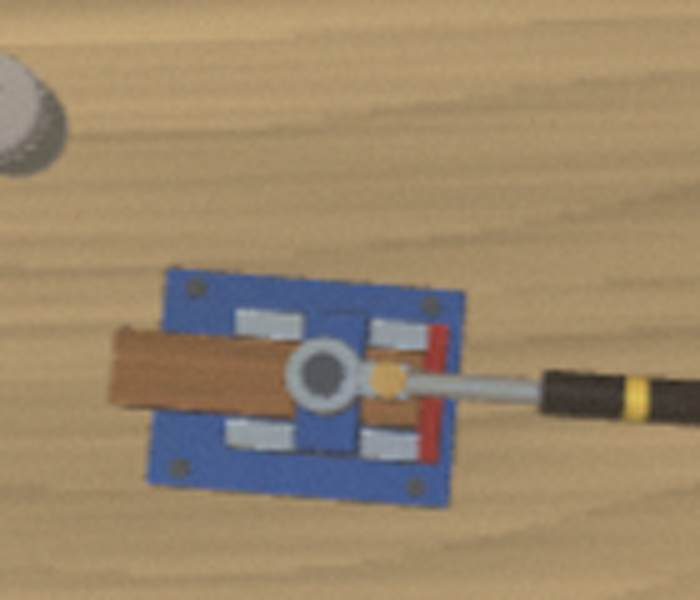

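View pics/top18.png

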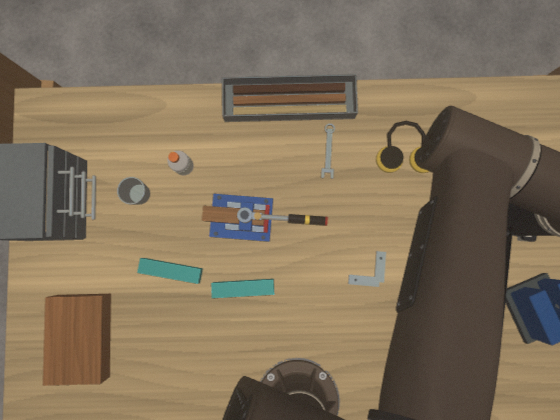

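```bash
python3 - <<'E'
from h import *
f=lambda u,v,z:ray('top',(180+(u+.5)/5-.5,140+(v+.5)/5-.5),z)
s=f(324,374,.119);b=f(637,398,.1115);v=b-s;print('band',b,np.hypot(*v[:2]),np.arctan2(v[1],v[0]))
for u,v in [(117,330),(109,403)]:
    p=f(u,v,.044)-O;print(p@EX,p@EY)
b0=np.array([.6506,.0126]);print('moved',np.linalg.norm(b[:2]-b0))
k=f(389,380,.115);print('knuckle heading',np.arctan2(*(k-s)[[1,0]]))
# final push: angle of handle when pushed; contact at TCP - .026 along tool x normal
h=-1.669;K=O+.035*np.array([np.cos(h),np.sin(h),0])
P=np.array([.5213,-.0405,0])-K;r=np.hypot(*P[:2]);hh=np.arctan2(P[1],P[0])-np.arcsin(.026/r);print('fold est',np.arctan2(v if 0 else (b-K)[1],(b-K)[0])-hh)
E
```

```text
band [ 0.51333301 -0.03748713  0.1115    ] 0.16921421406769246 -1.6679987229922584
0.021567781356593454 0.12880983960293968
-0.020919727803793118 0.12938317557091647
moved 0.14611963627426672
knuckle heading -1.6781711165441988
fold est 0.1308656580601022
```

```bash
python3 - <<'E'
from station import arm
print(arm.job_done())
E
```

```text
the job is handed in; nothing more can be done
None
```

I slid the rail home and tightened the screw until the knuckle gave, then let go and handed the job in at about 18.6 s of the 67 s allowed. The hand-in gave no verdict.

- **Rail:** I pushed it to the red stop with closed fingers, ending at about 5 N. In the last top picture its +y end measures about 129 mm in the fixture's frame (130 mm is home, within camera accuracy), and it looks seated against the stop.
- **Wrench:** The push stayed near 3 N until the screw went tight at about 0.89 rad. It then climbed to 11–13 N while the handle kept moving and the knuckle pin stood still. I estimate the fold at about 0.13 rad from the tool position; the knuckle angle itself was not measured directly.
- **Let go:** The handle sprang straight, with the knuckle and band in line with the screw to about 0.01 rad. The band ended about 146 mm from where it started.
- **Bench:** The arm is clear at 0.23 m height. The loose items visible in the last top picture look unmoved, but the arm hid the offcut, the tape measure and part of the earmuffs there. I did not measure any of them.
- **Slip:** On the first descent beside the rail the arm went about 17 mm lower than I commanded. There was no sign of contact in the force reading, and I corrected it before pushing.

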